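# Mount and clamp the reel spindle

### The arm

A 6-joint arm with a two-finger parallel gripper is mounted at the origin on the work surface. World frame = base frame: x ahead of the robot, y to its left, z up, the work surface at z = 0. Lengths are in m, angles in degrees, forces in N, time in s.
With the tool pointing down it reaches from about 0.325 to 0.775 m from the base axis. Payload 5.5 kg.
Tool frame: the origin (TCP) lies at the centre of the arm's flange, where the gripper is bolted on; the fingertips stand 182 mm ahead of it and the grasp point (between the pads) lies 163 mm ahead of it; z points along the fingers, y is the line along which they close (so a half turn about z gives the same grasp; the last joint's range is limited). The gripper opens to 88 mm and grips with 3 to 60 N. Pads are 20 mm wide; open, the fingers measure 115 mm over their backs; the gripper's body (75 mm by 178 mm) begins 61 mm behind the grasp point.
Start: joints at [-67.305, 5.22, 70.514, -0, 104.267, -3.249], TCP at [0.262, -0.54, 0.405] pointing down, gripper open.
Joint ranges: [-164.24, 164.24], [-49.07, 125.15], [9.68, 141.18], [-86.29, 266.29], [3.28, 154.24], [-151.56, 151.56]. Speed limits (degrees/s): [147.25, 147.25, 172.46, 180, 180, 180].

### API

Orientations are given as [roll, pitch, yaw] about the fixed x, y, z axes, in that order (R = Rz(yaw) Ry(pitch) Rx(roll)).
In Python, from station import r, eyes gives the robot as it stands (r), with the cameras (eyes). Calls block until the motion is done:
- r.reach(position, orientation): joint-space move of the TCP to a pose.
- r.servo_line(position, rotation=None, speed=0.15): straight line of the TCP; rotation=None keeps the orientation; speed is the mean speed in m/s.
- r.move_joints(angles): joint-space move.
- r.let_go() and r.grab(squeeze=None): open the fingers fully, or close them until they stop; squeeze is the grip in N (None keeps the last).
- r.wait(seconds).
- r.inverse_kinematics(position, orientation): joint angles nearest the present ones, or None.
- r.sense(): the state.
- eyes.snapshot(name): name is "scene" or "top" or "wrist"; returns a dict with "frame" (480x640x3 uint8, red, green, blue), "fx", "fy", "cx", "cy" (pixels), "R" (3x3) and "t" (3): a world point X has camera coordinates R X + t. Camera axes: x right, y down, z forward; pixel columns grow to the right and rows downward; lengths in m; the calibration is good to about 2 mm. A picture is of the moment at which its call begins. There is no depth.
A pose or a line that the arm cannot do raises r.IKError and nothing moves.
- r.hand_in(): hands the job in; it is judged then, once.
The state is a dict: "clock": time; "joints": joint angles; "joint_vel": joint speeds; "joint_torque": joint torques, N m; "tcp_pos": TCP position; "orientation": TCP orientation; "contact_force": force on the tool from outside, world axes, zero at the start; "torque": the same for the moment, N m; "opening": finger opening in m; "gripper_force": force on a finger pad.
Only numpy, scipy, OpenCV 4.12 (cv2) and the standard library are available. Lean on these libraries where they do the work, as an engineer would, in place of code of your own. Each camera call takes 0.05 s, during which the arm holds its last target. There are 200 camera calls.

### The job

Take the reel spindle from its cradle and slide it, rod first, through both cheeks of the spindle clamp until the shoulder of its grip meets the near cheek (the right-hand one seen from the robot). Then turn the T-handle clockwise until it stiffens and the spindle is firmly clamped, without cranking it on any further, and let go. Leave the other things on the bench where they are.

Things in the scene. Friction and masses are not known exactly. Their poses are not given: they have to be found in the camera images.
- clamp: Spindle clamp, fixed: base 100 (x) x 110 (y) x 10 mm, two upright aluminium cheeks 50 (x) x 12 (y) mm, 10 to 78 mm high, outer faces at y = -37 and +37 mm, joined on top by a beam 34 mm wide (x), 64 to 78 mm high. Origin: centre of the base's underside, z up. A vertical T-handle screw at x = y = 0 passes down through the beam to a shoe. The spindle goes in from the -y side, moving to +y.
- near_bore (a point): Centre of the bore's mouth in the outer face of the near (-y) cheek; axes those of the clamp. Each cheek has a through bore of 15.5 mm along the clamp's y, axis at x = 0 and 45 mm high; the spindle's rod rests on the bores' lower walls.
- far_bore (a point): centre of the bore's mouth in the outer face (y = +37 mm) of the far, +y, cheek; axes those of the clamp
- handle (a joint): Turn of the T-handle, rad, 0 (open) to 3.0; grows clockwise seen from above; the screw and handle sink 6 mm per rad and stay where left. Turning freely takes 0.26 N m. With the spindle in the bores the shoe meets it near 1.6; beyond that the shoe's spring adds 46 N of pressing and 0.28 N m of moment per rad. 0.4 to 1.0 rad past contact (18 to 46 N) is sound; starts at 0 to 0.6.
- handle_bar (a point): Centre of the T-handle's bar, on the screw axis: a level round steel bar 60 mm long, 10 mm thick, along this frame's x, with a 14 mm ball at each end. 120 mm above the bench at joint value 0, sinking 6 mm per rad. A hub 16 mm across at its middle, from 11 mm below to 5 mm above the centre line, may be pinched with the bar.
- shoe: The dark pressing shoe at the foot of the screw, 18 x 22 x 6 mm, between the cheeks; origin: centre of its underside
- spindle: Reel spindle, 200 mm, about 170 g: steel rod 12 mm thick (y = 0 to +120 mm; last 8 mm taper to 6 mm) and round aluminium grip with dark rings, 20 mm thick (y = 0 to -80 mm). Origin on the axis at the shoulder where grip meets rod; y along the axis to the tip. Centre of mass at y = +20 mm. Held near y = -55 mm the gripper clears cradle and T-handle. Starts level, axis 45 mm above the bench.
- shoulder (a point): the spindle's shoulder, on its axis (= the spindle's origin)
- tip (a point): the spindle's tip, on its axis, 120 mm ahead of the shoulder
- cradle: Black cradle, fixed: base 60 (x) x 150 (y) x 8 mm with two notched posts 44 x 12 mm, 45 mm high, at y = -34 mm (under the grip) and +70 mm (under the rod), open upwards. Origin: at the bench, below the spindle's axis. The spindle lies along its y, shoulder at y = -20 mm, tip to +y; lift it straight up.
- board: a small green circuit board, 110 x 75 mm, lying loose; leave it where it is
- splitter: a flat black box, 90 x 50 x 14 mm, lying loose; leave it where it is
- driver: a small screwdriver, 170 mm, lying loose; leave it where it is
- jar: a small clear jar, 56 mm across, 75 mm tall; leave it where it is
- reel: an empty green plastic fibre reel, 84 mm across, 54 mm tall, standing on its flange; leave it where it is
- cassette: a blue fibre-cleaner box, 130 x 65 x 55 mm; leave it where it is
- pin: a short thin steel pin (8 mm thick, 90 mm long) lying in a grey tray; not the spindle; leave it where it is

How it is judged (in metres and radians):
On the way, in this order (a step that is already met when the one before it is completed fails the run):
1. the spindle is through both cheeks, its shoulder at the near cheek (y of shoulder in the frame of clamp above -0.041 m and x of shoulder in the frame of clamp between -0.007 and 0.007 m and z of shoulder in the frame of clamp between 0.036 and 0.054 m and x of tip in the frame of clamp between -0.007 and 0.007 m and z of tip in the frame of clamp between 0.036 and 0.054 m), for 0.2 s.
2. the T-handle screw clamps the spindle (contact force between shoe and spindle above 15 N), for 0.3 s.
At the end, for the whole second after the job is handed in: The spindle lies through both bores, its axis within 7 mm sideways and 9 mm in height of the bores' axis at shoulder and tip, its shoulder within 4 mm of the near cheek's outer face; the shoe presses on it with more than 15 N and less than 50 N after the handle is let go; all is at rest (all of step 1 and contact force between shoe and spindle between 15 and 50 N and linear speed of spindle below 0.02 m/s and velocity of joint handle between -0.1 and 0.1 rad/s); the robot touches nothing.
It fails at once if the screw is cranked on: the shoe presses the spindle with more than 55 N (contact force between shoe and spindle above 55 N).
It fails at once if a bystander is pushed more than 30 mm away (distance of any of board, splitter, driver, jar, reel, cassette, pin from where it was at the start of the episode above 0.03 m).
It also fails if it takes over 66 s, if anything falls off the work surface, if the arm or the gripper's body presses on something with over 40 N, if the wrist force passes 120 N, or if a joint passes its speed limit or range.

## Working session

There is one attempt and no reset: what is moved stays moved. The work goes in short steps, each a Python script; the robot and the scene stay as the last script left them, time stands still between calls to the robot, and variables do not carry over. Pictures are saved under pics/ and viewed, at most 10 in all, crops included, and the job is handed in when it is done.

```bash
mkdir -p pics
python3 - <<'E'
from station import r, eyes
import cv2,numpy as np,pickle
d={}
for n in("scene","top"):
    s=eyes.snapshot(n);d[n]=s;cv2.imwrite(f"pics/{n}0.png",s["frame"][:,:,::-1]);print(n,s["fx"],s["fy"],s["cx"],s["cy"],np.round(s["R"],3).tolist(),np.round(s["t"],3))
pickle.dump(d,open("d.pkl","wb"));print(r.sense())
E
```

```text
scene 461.45405274092997 461.45405274092997 324.15148361729126 241.49396469309679 [[0.134, 0.991, -0.012], [0.751, -0.11, -0.651], [-0.647, 0.078, -0.759]] [-0.106 -0.36   1.341]
top 492.84600010160136 492.84600010160136 322.0373088204204 247.23455672732368 [[-0.016, -1.0, 0.023], [-0.99, 0.013, -0.142], [0.142, -0.025, -0.99]] [0.018 0.581 1.061]
{'clock': 0.1, 'joints': array([-6.73063670e+01,  5.25984428e+00,  7.05734316e+01,  1.72512825e-03,
        1.04265549e+02, -3.24877858e+00]), 'joint_vel': array([-0.00179401, -0.0276857 , -0.15976348,  0.03683419, -0.04780584,
       -0.07780538]), 'joint_torque': array([ 8.25785482e-04, -4.47857773e+01, -4.07569420e+01,  6.98519591e-02,
        2.83952110e-02, -1.14544914e-04]), 'tcp_pos': array([ 0.26250678, -0.53959817,  0.40362396]), 'orientation': array([-1.79901429e+02, -7.27050016e-03,  2.59428290e+01]), 'contact_force': array([ 0.46721629, -0.25502724, -0.46291646]), 'torque': array([ 0.04390225, -0.03751659, -0.07641866]), 'gripper_force': 0.0, 'opening': 0.08779527920024688}
```

View pics/top0.png

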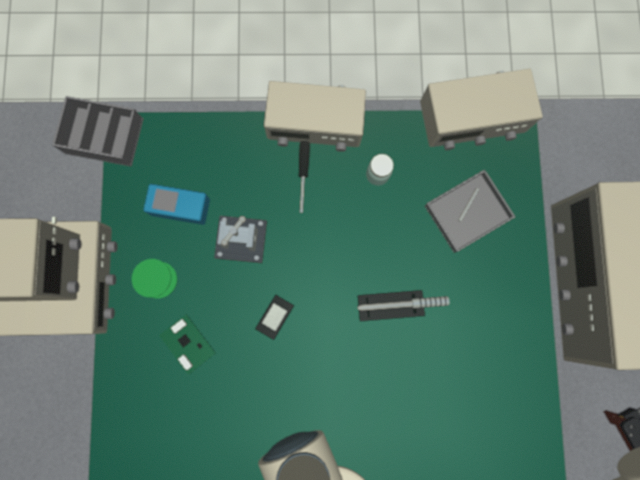

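View pics/scene0.png

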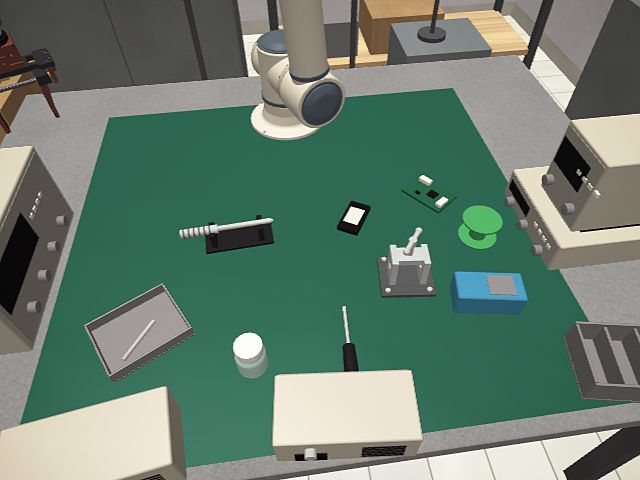

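The top view shows the clamp at about (241,240), handle bar around (233,230), and the spindle running from its tip at (359,307) to its grip end at (449,301). The scene view agrees: clamp at (407,270), spindle from (181,233) to (272,221). I'll get coarse positions next, then look at both with the wrist camera.

```bash
cat > h.py <<'E'
import numpy as np,cv2,pickle
def ray(s,uv,z):
    R=np.array(s["R"]);t=np.array(s["t"]);c=-R.T@t
    d=R.T@np.array([(uv[0]-s["cx"])/s["fx"],(uv[1]-s["cy"])/s["fy"],1.])
    return c+d*(z-c[2])/d[2]
def proj(s,X):
    p=np.array(s["R"])@np.array(X)+np.array(s["t"]);return s["fx"]*p[0]/p[2]+s["cx"],s["fy"]*p[1]/p[2]+s["cy"]
E
python3 - <<'E'
from h import *
from station import r, eyes
d=pickle.load(open("d.pkl","rb"))
for n,uv,z in [("top",(359,307),.045),("top",(449,301),.045),("scene",(272,221),.045),("scene",(181,233),.045),("top",(241,240),.01),("top",(237,234),.12),("scene",(412,243),.12)]:print(n,uv,ray(d[n],uv,z).round(3))
for p in [(.40,-.2),(.40,.15)]:
    r.reach([p[0],p[1],.42],[180,0,0]); s=eyes.snapshot("wrist"); print(r.sense()["tcp_pos"],-s["R"].T@s["t"],s["R"][2],s["fx"])
    k="w%d"%(p[1]>0); d[k]=s; cv2.imwrite(f"pics/{k}.png",s["frame"][:,:,::-1])
pickle.dump(d,open("d.pkl","wb"))
cv2.imwrite("pics/ww.png",np.vstack([cv2.imread("pics/w0.png"),cv2.imread("pics/w1.png")])[::2,::2])
E
```

```text
top (359, 307) [ 0.448 -0.07   0.045]
top (449, 301) [ 0.458 -0.269  0.045]
scene (272, 221) [ 0.448 -0.069  0.045]
scene (181, 233) [ 0.455 -0.265  0.045]
top (241, 240) [0.605 0.194 0.01 ]
top (237, 234) [0.6   0.187 0.12 ]
scene (412, 243) [0.614 0.192 0.12 ]
[ 0.39995706 -0.2007206   0.41984035] [ 0.48318447 -0.20083348  0.39951821] [-3.01046808e-01 -5.50774021e-04 -9.53609205e-01] 351.24461445065987
[0.40042089 0.14914619 0.41994273] [0.48359459 0.14891271 0.39955318] [-3.00878200e-01 -5.09598439e-04 -9.53662440e-01] 351.24461445065987
```

View pics/ww.png

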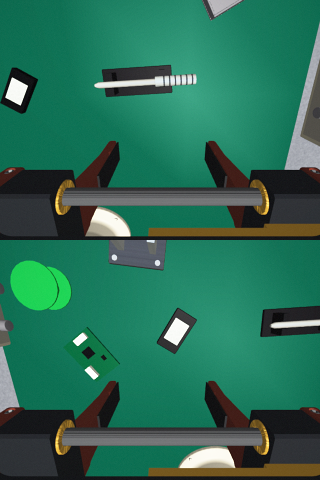

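The wrist views show the whole spindle in full-size w0, with its tip at about (190,170) and grip end at (392,158). The clamp is cut off at the top, so I'll move closer to both and take full-size pictures.

Run:
```python
from h import *
from station import r, eyes
d=pickle.load(open("d.pkl","rb"))
for k,p in [("c1",(.60,.19,.40)),("c2",(.52,.19,.37)),("s1",(.40,-.165,.33))]:
    r.reach(p,[180,0,0]); r.wait(.3);s=eyes.snapshot("wrist"); d[k]=s
pickle.dump(d,open("d.pkl","wb"))
for k in("c1","c2","s1"): cv2.imwrite(f"pics/{k}.png",d[k]["frame"][:,:,::-1])
a=np.hstack([d["c1"]["frame"][:400,120:520],d["c2"]["frame"][:400,120:520]])
cv2.imwrite("pics/cc.png",a[:,:,::-1]);print(r.sense()["clock"])
```

```text
6.6167
```

View pics/cc.png

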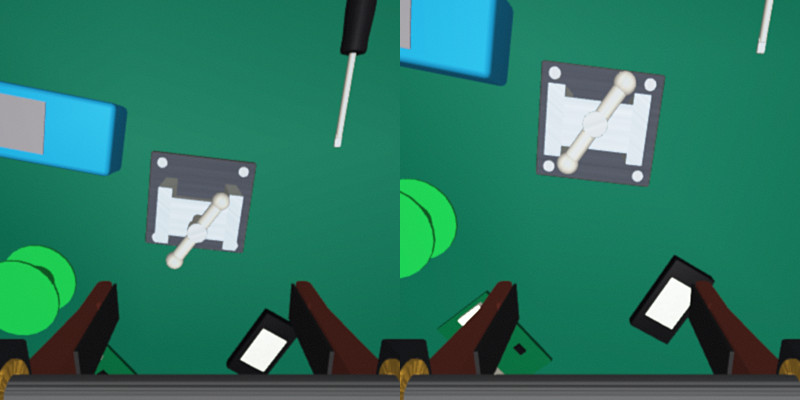

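View pics/s1.png

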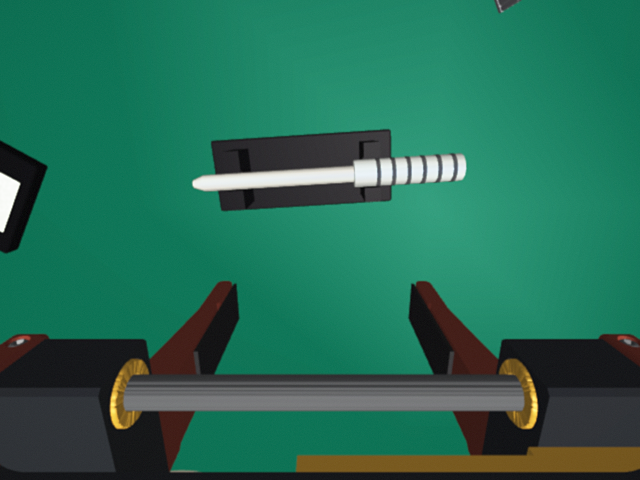

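c2 (crop column minus 280 gives the full column) shows the base corners at about (541,62), (664,76), (651,186) and (537,174). Its screws are near (554,73), (650,85), (637,176) and (548,166), the hub at (594,124) and the balls at (625,82) and (568,163). s1 shows the spindle with its tip at (194,183), shoulder at (355,173) and end at (466,167).

```bash
cat >> h.py <<'E'
def notgreen(s,roi):
    x0,y0,x1,y1=roi;hsv=cv2.cvtColor(s["frame"],cv2.COLOR_RGB2HSV)
    g=cv2.inRange(hsv,(65,90,40),(95,255,255));m=np.zeros_like(g);m[y0:y1,x0:x1]=255-g[y0:y1,x0:x1]
    return m
def big(m):return max(cv2.findContours(m,cv2.RETR_EXTERNAL,cv2.CHAIN_APPROX_NONE)[0],key=cv2.contourArea)[:,0]
def tri(vs):
    A=[];b=[]
    for s,uv in vs:
        R=np.array(s["R"]);c=-R.T@s["t"];d=R.T@np.array([(uv[0]-s["cx"])/s["fx"],(uv[1]-s["cy"])/s["fy"],1.]);d/=np.linalg.norm(d)
        P=np.eye(3)-np.outer(d,d);A.append(P);b.append(P@c)
    return np.linalg.lstsq(np.vstack(A),np.hstack(b),rcond=None)[0]
E
python3 - <<'E'
from h import *
d=pickle.load(open("d.pkl","rb"))
for k,roi in [("c1",(255,140,390,285)),("c2",(250,50,400,195))]:
    s=d[k];c=big(notgreen(s,roi));
    q=np.array([ray(s,p,.010)[:2] for p in c]);
    rc=cv2.minAreaRect((q*1000).astype(np.float32));print(k,"base",rc)
    w=cv2.inRange(s["frame"],(150,150,150),(255,255,255));m=np.zeros_like(w);m[roi[1]:roi[3],roi[0]:roi[2]]=w[roi[1]:roi[3],roi[0]:roi[2]]
    n,_,st,ce=cv2.connectedComponentsWithStats(m)
    for i in range(1,n):
        if st[i,4]>25:print(" ",st[i],ce[i].round(1),ray(s,ce[i],.012).round(4))
    # warm handle
    f=s["frame"].astype(int);h=((f[:,:,0]-f[:,:,2])>6)&(f[:,:,0]>120);hm=np.zeros_like(w);hm[roi[1]:roi[3],roi[0]:roi[2]]=255*h[roi[1]:roi[3],roi[0]:roi[2]]
    cv2.imwrite(f"pics/h_{k}.png",hm);hc=big(hm);print(" handle",cv2.minAreaRect(hc.astype(np.float32)))
hh=np.hstack([cv2.imread("pics/h_%s.png"%k)[40:300,240:400] for k in("c1","c2")]);cv2.imwrite("pics/hh.png",hh)
s=d["s1"];hsv=cv2.cvtColor(s["frame"],cv2.COLOR_RGB2HSV);m=cv2.inRange(hsv,(0,0,130),(180,60,255));m[:130]=0;m[230:]=0;m[:,:180]=0;m[:,490:]=0
m=cv2.morphologyEx(m,cv2.MORPH_CLOSE,np.ones((1,9)));c=big(m)
for lo,hi in((205,350),(360,460)):
    xs=[];ys=[];ws=[]
    for x in range(lo,hi):
        y=np.nonzero(m[:,x])[0];xs.append(x);ys.append(y.mean());ws.append(len(y))
    pf=np.polyfit(xs,ys,1);print("axis",pf,np.median(ws))
    print([ray(s,(x,np.polyval(pf,x)),.045).round(4) for x in(c[:,0].min()-.5,355,c[:,0].max()+.5)])
wd=[(x,(m[:,x]>0).sum()) for x in range(345,365)];print(c[:,0].min(),c[:,0].max(),wd)
E
```

```text
c1 base ((594.79443359375, 196.3544921875), (108.81901550292969, 126.80632019042969), 83.56070709228516)
  [277 157  10  11  84] [281.8 162.1] [0.6521 0.2325 0.012 ]
  [359 167  10  10  83] [363.3 171.5] [0.6427 0.1483 0.012 ]
  [ 272  187   91   82 4178] [316.1 221.8] [0.5889 0.1975 0.012 ]
 handle ((332.5000305175781, 208.50001525878906), (15.55634880065918, 39.59797668457031), 45.0)
c2 base ((607.9378662109375, 194.8531036376953), (108.86241912841797, 99.1358642578125), 83.5350341796875)
  [269  66  12  13 125] [274.4  72.3] [0.6527 0.2324 0.012 ]
  [ 264   71  107  103 6798] [316.  123.4] [0.6103 0.1962 0.012 ]
  [364  78  12  13 123] [369.8  84.2] [0.6432 0.1485 0.012 ]
  [263 160  11  12 103] [268.2 165.5] [0.5726 0.2417 0.012 ]
  [352 170  11  12 100] [356.9 175.7] [0.5631 0.1576 0.012 ]
 handle ((335.5986633300781, 92.90953826904297), (22.085086822509766, 50.37743377685547), 41.76029968261719)
axis [-6.27145331e-02  1.95696064e+02] 16.0
[array([ 0.4453, -0.0658,  0.045 ]), array([ 0.4531, -0.1884,  0.045 ]), array([ 0.4583, -0.2701,  0.045 ])]
axis [-6.23222322e-02  1.95250954e+02] 27.0
[array([ 0.4456, -0.0659,  0.045 ]), array([ 0.4533, -0.1884,  0.045 ]), array([ 0.4585, -0.2701,  0.045 ])]
192 465 [(345, np.int64(15)), (346, np.int64(15)), (347, np.int64(15)), (348, np.int64(16)), (349, np.int64(16)), (350, np.int64(16)), (351, np.int64(16)), (352, np.int64(16)), (353, np.int64(17)), (354, np.int64(22)), (355, np.int64(27)), (356, np.int64(27)), (357, np.int64(27)), (358, np.int64(27)), (359, np.int64(27)), (360, np.int64(27)), (361, np.int64(27)), (362, np.int64(27)), (363, np.int64(26)), (364, np.int64(26))]
```

View pics/hh.png

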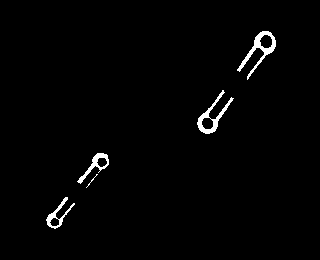

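The clamp's base rectangle and screw mean agree: centre (0.608, 0.195), yaw about -6.5°. The spindle axis heads 93.6°, with its shoulder at about (0.453, -0.187). The mask shows handle balls in c1 at (341,200) and (294,261), and in c2 at (345,82) and (288,163).

Run:
```python
from h import *
from station import r, eyes
d=pickle.load(open("d.pkl","rb"))
a=tri([(d["c1"],(341,200)),(d["c2"],(345,82))]);b=tri([(d["c1"],(294,261)),(d["c2"],(288,163))])
print("balls",a.round(4),b.round(4),(a+b)/2,np.linalg.norm(a-b),np.degrees(np.arctan2(a[1]-b[1],a[0]-b[0])))
g=np.array([.4565,-.2417])
for p,y in [([*g,.30],93.6),([.5815,-.0355,.208],83.4),([.5975,.104,.208],83.4)]:
    print(r.inverse_kinematics(p,[180,0,y]))
r.reach([*g,.30],[180,0,93.6]); r.servo_line([*g,.208],speed=.08)
r.grab(60); s=r.sense();print(s["opening"],s["gripper_force"],s["contact_force"],s["tcp_pos"],s["clock"])
```

```text
balls [0.6323 0.1763 0.1158] [0.5842 0.2126 0.1199] [0.60826451 0.19444461 0.11784697] 0.06047049365438042 -37.03069703952817
[-31.67368005  -7.4505016   93.6136311    0.          93.8368705
 -35.27368005]
[-6.83924476e+00  5.50001213e+00  9.02891486e+01 -2.54444375e-14
  8.42108393e+01 -2.39244764e-01]
[ 6.66016368e+00  9.08494929e+00  8.63938905e+01 -2.54444375e-14
  8.45211602e+01  1.32601637e+01]
0.01808667236027763 60.00015199184418 [ 0.54266499  0.30190852 -0.05084124] [ 0.45652116 -0.24171973  0.20803782] 10.5167
```

```bash
cat > look.py <<'E'
from h import *
from station import r, eyes
def look(name):
    s=eyes.snapshot("wrist");cv2.imwrite(f"pics/{name}.png",s["frame"][:,:,::-1]);pickle.dump(s,open(name+".pkl","wb"));return s
O=np.array([.6079,.1951]);ux=np.array([np.cos(np.radians(-6.55)),np.sin(np.radians(-6.55))]);uy=np.array([-ux[1],ux[0]])
def C(x,y,z):return [*(O+x*ux+y*uy),z]
E
python3 - <<'E'
from look import *
r.servo_line([.4565,-.2417,.29],speed=.08)
r.reach(C(0,-.235,.29),[180,0,83.45]);r.servo_line(C(0,-.235,.208),speed=.1)
r.wait(.3);s=r.sense();print(s["opening"],s["contact_force"],s["torque"],s["tcp_pos"],s["orientation"],s["clock"])
w=look("pre");t=eyes.snapshot("top");c=eyes.snapshot("scene");pickle.dump((t,c),open("pre2.pkl","wb"))
f=cv2.resize(c["frame"][180:310,300:460],None,fx=3,fy=3,interpolation=cv2.INTER_CUBIC)
a=w["frame"][:390,120:520];a=a if a.shape[0]==f.shape[0] else a
cv2.imwrite("pics/prec.png",np.hstack([w["frame"][:390,160:480],f])[:,:,::-1])
E
```

```text
0.018076394532021565 [ 0.37331538 -0.6080255  -1.94800728] [-0.22245779 -0.05770093 -0.03315308] [ 0.5812577  -0.03834187  0.20859156] [1.79940859e+02 2.57104427e-04 8.34555932e+01] 13.9
```

View pics/prec.png

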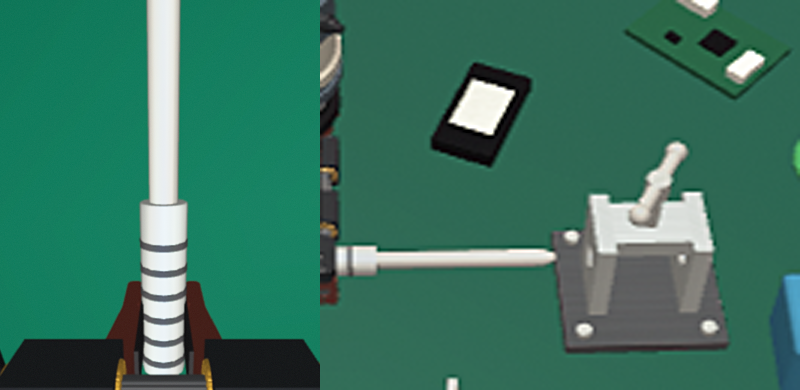

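The wrist view shows the spindle held straight, with the rod axis at about column 323 (full frame) and its tip out of frame. The scene crop shows the tip at full-frame (378,265.7), just short of the near cheek. I'll check heading and droop numerically.

Run:
```python
from look import *
w=pickle.load(open("pre.pkl","rb"));t,c=pickle.load(open("pre2.pkl","rb"))
def clampc(X):q=np.array(X[:2])-O;return np.round([q@ux*1000,q@uy*1000,X[2]*1000],1)
m=cv2.inRange(cv2.cvtColor(w["frame"],cv2.COLOR_RGB2HSV),(0,0,130),(180,60,255))
for row in(10,60,110,160,190,230,290):
    x=np.nonzero(m[row,260:380])[0]+260;L=ray(w,(x[0]-.5,row),.045);Rr=ray(w,(x[-1]+.5,row),.045)
    print(row,len(x),clampc((L+Rr)/2),np.linalg.norm(L-Rr)*1000)
def rod(s,lo,hi,r0,r1,z=.045):
    m=cv2.inRange(cv2.cvtColor(s["frame"],cv2.COLOR_RGB2HSV),(0,0,130),(180,60,255));out=[]
    for x in range(lo,hi):
        y=np.nonzero(m[r0:r1,x])[0]+r0
        if len(y):out.append((x,y.mean(),len(y)))
    return np.array(out)
for nm,s,X in(("scene",c,[C(0,y,.045) for y in(-.18,-.07,-.058)]),("top",t,[C(0,y,.045) for y in(-.18,-.07,-.058)])):
    P=[proj(s,x) for x in X];print(nm,np.round(P,1));P=np.array(P)
    rr=rod(s,int(P[:,0].min())+2 ,int(P[:,0].max())-1,int(P[:,1].min())-8,int(P[:,1].max())+8)
    if len(rr):
        pf=np.polyfit(rr[:,0],rr[:,1],1);print(" measured row at those cols",np.polyval(pf,P[:,0]).round(1),"w",np.median(rr[:,2]))
```

```text
10 33 [   0.3 -111.6   45. ] 11.678974942816033
60 31 [   0.3 -127.5   45. ] 11.39511664999043
110 31 [   0.3 -144.8   45. ] 11.853158234667115
160 29 [   0.3 -163.4   45. ] 11.552819097529229
190 29 [   0.3 -175.4   45. ] 11.850599059292941
230 47 [   0.3 -192.4   45. ] 19.88970005614543
290 39 [   0.3 -220.2   45. ] 17.435000722142902
scene [[318.4 266.6]
 [373.  265.3]
 [379.  265.2]]
 measured row at those cols [266.1 265.2 265.1] w 6.0
top [[318.8 244.5]
 [269.7 239.6]
 [264.3 239. ]]
 measured row at those cols [245.1 238.7 238. ] w 5.0
```

Aligned: 0.3 mm sideways, parallel, with no droop visible. Inserting in steps and watching the forces.

Run:
```python
from look import *
f0=r.sense()["contact_force"]
for y in (-.215,-.195,-.175,-.155,-.135,-.115,-.100,-.096,-.094,-.093,-.092,-.091,-.090):
    r.servo_line(C(-.0003,y,.208),speed=.06);f=r.sense()["contact_force"]-f0;print(y,(f[:2]@ux).round(1),(f[:2]@uy).round(1),f[2].round(1))
    if abs(f[:2]@uy)>6 or np.linalg.norm(f)>15:break
s=r.sense();print(s["clock"],s["opening"])
w=look("ins");c=eyes.snapshot("scene");pickle.dump(c,open("ins2.pkl","wb"))
f=cv2.resize(c["frame"][180:310,300:460],None,fx=3,fy=3,interpolation=cv2.INTER_CUBIC)
cv2.imwrite("pics/insc.png",np.hstack([w["frame"][:390,160:480],f])[:,:,::-1])
```

```text
-0.215 -0.2 0.9 0.3
-0.195 -0.2 0.3 1.1
-0.175 0.4 0.6 -0.0
-0.155 0.6 0.0 -0.0
-0.135 -0.6 0.7 1.1
-0.115 -0.3 -0.3 0.0
-0.1 0.1 -0.3 -0.5
-0.096 -0.3 -0.7 0.2
-0.094 0.9 -0.4 0.6
-0.093 -0.4 0.1 0.4
-0.092 -0.4 0.3 0.4
-0.091 0.1 -4.0 0.2
-0.09 -0.5 -7.2 0.9
18.85 0.0183098175251168
```

View pics/insc.png

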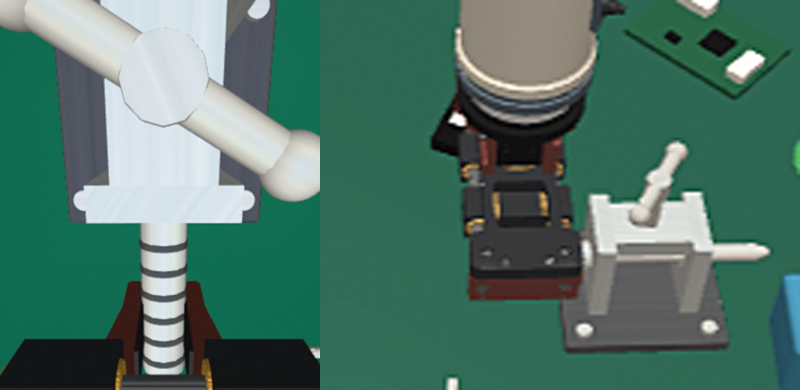

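Seated: the insertion force stayed near zero until the shoulder met the cheek, 1–2 mm past nominal, with a 7 N push. The scene crop shows the rod tip out beyond the far cheek at (768,251). Next I'll release, retreat, and pinch the handle hub with the bar along tool x.

Run:
```python
from look import *
r.let_go();r.servo_line(C(0,-.0925,.32),speed=.2)
H=[.608,.1948]
r.reach([*H,.32],[180,0,143]);r.servo_line([*H,.278],speed=.1);r.wait(.2)
s0=r.sense();r.grab(60);s=r.sense();print(s["opening"],s["contact_force"]-s0["contact_force"],s["torque"],s["clock"])
t0=s0["torque"][2];z=.278;yaw=143
for i in range(5):
    yaw-=10;z-=.00105;r.servo_line([*H,z],[180,0,yaw],speed=.003)
    s=r.sense();print(yaw,round(s["torque"][2]-t0,3),s["contact_force"].round(1),round(s["opening"],4),round(s["orientation"][2],1),s["clock"])
    if np.linalg.norm(s["contact_force"])>40:break
```

```text
0.01473116958964956 [ 2.35541656  2.03690438 -0.37685614] [ 0.1544769  -0.36289023 -0.03947421] 23.5833
133 0.126 [ 1.4  1.9 -0. ] 0.0148 133.1 24.0833
123 0.146 [0.2 0.9 0.4] 0.0144 123.1 24.5833
113 0.137 [-0.5  1.4  0.5] 0.0144 113.1 25.0833
103 0.128 [-0.6  0.9  1.7] 0.0146 103.1 25.5833
93 0.072 [-1.7  1.4  3.1] 0.0147 93.1 26.0833
```

Run:
```python
from look import *
w=look("tn");c=eyes.snapshot("scene")
f=cv2.resize(c["frame"][180:310,300:460],None,fx=3,fy=3,interpolation=cv2.INTER_CUBIC)
cv2.imwrite("pics/tnc.png",np.hstack([w["frame"][:390,160:480],f])[:,:,::-1])
```

```text
(no output)
```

View pics/tnc.png

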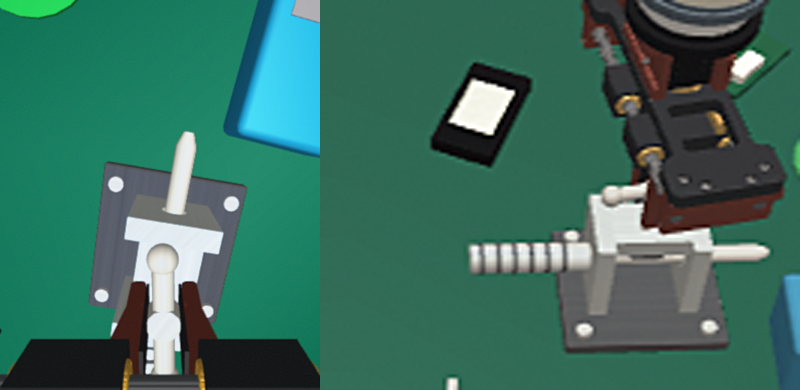

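The handle followed without slipping: the bar is centred between the fingers (ball (163,258), hub (163,325)) and the spindle is still seated. Continuing in smaller steps and watching the moment.

```bash
cat > turn.py <<'E'
from look import *
import sys
def go(yaw0,yaw1,z,step=5):
    H=[.608,.1948];yaw=yaw0
    while yaw>yaw1+.01:
        yaw-=step;z-=.006*np.radians(step);r.servo_line([*H,z],[180,0,yaw],speed=.002)
        T=[]
        for _ in range(4):s=r.sense();T.append(s["torque"][2]);r.wait(.02)
        print(yaw,np.mean(T).round(3),s["contact_force"].round(1),round(s["joint_torque"][5],3),round(s["opening"],4),round(s["orientation"][2],1),round(s["clock"],2))
    print(z)
E
python3 -c "
from turn import *
go(93,53,.278-5*.00105)"
```

```text
88 0.081 [-3.4  0.9  3.4] 0.136 0.0144 88.1 26.56
83 0.122 [-4.7  0.6  4.6] 0.137 0.0147 83.1 26.95
78 0.121 [-5.2  0.   4.8] 0.139 0.0149 78.1 27.34
73 0.17 [-5.1  0.8  5. ] 0.158 0.0146 73.1 27.73
68 0.171 [-6.6 -0.2  4.8] 0.178 0.0147 68.1 28.12
63 0.185 [-6.2  0.4  6.3] 0.197 0.0147 63.1 28.52
58 0.207 [-7.3  1.3  6.1] 0.217 0.0145 58.1 28.91
53 0.232 [-7.5  0.6  6.2] 0.237 0.0148 53.1 29.3
0.2685612097952135
```

The wrist joint torque is flat at 0.137 and rises from yaw ≈78°, which is contact. 0.7 rad past contact is yaw ≈38°.

```bash
python3 -c "
from turn import *
go(53,38,.26856)
r.let_go();z=r.sense()['tcp_pos'][2]
r.servo_line([.608,.1948,.42],speed=.15)
r.reach([.52,.19,.37],[180,0,0]);r.wait(.3)
w=look('fin');c=eyes.snapshot('scene');s=r.sense();print(s['clock'],s['contact_force'])
f=cv2.resize(c['frame'][180:310,300:460],None,fx=3,fy=3,interpolation=cv2.INTER_CUBIC)
cv2.imwrite('pics/finc.png',np.hstack([w['frame'][:390,160:480],f])[:,:,::-1])
"
```

```text
48 0.212 [-7.   0.1  5.7] 0.257 0.0145 48.1 29.69
43 0.251 [-7.1  0.3  5.9] 0.277 0.0148 43.1 30.08
38 0.291 [-7.4 -0.3  6.5] 0.298 0.0145 38.1 30.48
0.26698920367320506
33.95 [ 0.38321697  0.24694478 -0.5788212 ]
```

View pics/finc.png

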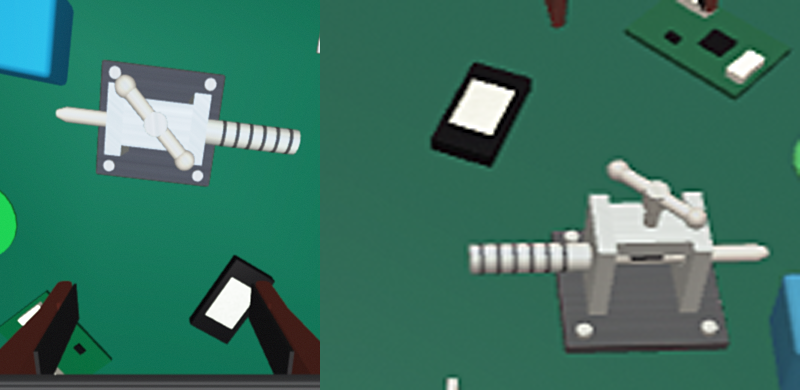

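The final picture shows the spindle through both cheeks with its shoulder at the near cheek. The bar sits at about 38° (balls at (125,86) and (184,160)), so it stayed where I left it.

```bash
python3 -c "
from station import r, eyes
print(r.hand_in())"
```

```text
the job is handed in; nothing more can be done
None
```

I handed the job in at about 34 s (limit 66 s): the spindle is through both cheeks with its shoulder at the near cheek, and the T-handle is turned about 0.7 rad past contact (roughly 32 N by the given spring rate, not measured directly) and released; the hand-in returned no verdict.

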